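# Hook the pressure plate into the mould frame and snap it shut

### The job

Close the mould frame: take the loose aluminium pressure plate by its black handle, hook its thin lip under the frame's fixed ledge with the plate held at a tilt, push the lip fully home and swing the plate down flat until the red spring catch snaps over its other edge, then let go. The upper part of the frame is set to a different height each time and is not measured, so feel your way: press gently, force nothing, and leave the other things where they are.

Things in the scene. Friction and masses are not known exactly. Their poses are not given: they have to be found in the camera images.
- frame: Mould frame, fixed on a 4 mm green bench mat. Origin: underside centre of its grey base plate (144 x 112 x 8). x runs from the ledge end (-x, nearest the robot) to the red catch end (+x), z up. On studs over the base stands an aluminium rim, 132 x 88, carrying ledge, seat and catch; a pink mould lies under it. Stud tops stand 8 over the seat at x = -52 and 40, y = +-50.
- seat_low (a point): Point fixed to the frame's base (frame axes): where the middle of the rim's seat (top face, on which the plate will lie; 38 mm over the frame's origin) is with the rim at its LOWEST and unshifted. The rim is really 0 to 20 mm higher, and shifted up to 5 mm along x either way. Neither is measured: find them by touch. The rim does not give. Inside x -30 to 45, y -30 to 30 it is open.
- pocket_low (a point): Fixed to the base, 57 mm in -x of seat_low: bottom of the pocket's back wall, for the rim lowest and unshifted. Ledge: 8 mm over the seat, 4 thick, 88 wide, covers 8 mm in +x from the back wall. Seat shelf in front of it: to 27 mm in +x. Tilted 10 to 18 degrees, lip edge low, the lip slides in on the shelf. Low side guides leave the plate 3 mm a side. The plate will not go in flat.
- catch (a joint): Red spring catch, 26 mm wide, mid +x end of the rim: 0 = sprung shut, up to 0.007 m = pushed out (+x). Nose 104 mm in +x of the pocket's back wall, 3 mm over the seated plate's edge, underside 7.5 over the seat; steep ramp up to 18.5 over the seat. The plate's edge pressed down (4 to 12 N at the handle) drives it out; it snaps to 0 when the plate is down. Beside it a wall 5 high, 2.5 mm clear.
- plate_grip (a point): Loose aluminium pressure plate: point on the axis of its black handle (upright block 22 x 22, from 6 to 40 mm over the underside), 25 mm over the underside. Plate axes: z its upper normal, x from the lip edge to the other edge. Plate 72 wide (y), 6 thick, about 0.22 kg; lip edge at x = -67 mm, other edge at +40 mm from here. Lies flat on the 4 mm mat at first.
- plate_lip (a point): Middle of the lower edge of the pressure plate's lip (its very tip, on the underside), plate axes; 67 mm in -x and 25 mm below plate_grip. The lip is the last 9 mm of the plate, 4 mm thick, flush with the underside.
- open_half: Opened two-colour rubber mould half, 86 x 66 x 24, loose bystander on the bench; origin at the centre of its underside
- ring_a: Blue wax ring pattern, 36 x 46 x 4, loose bystander; origin at the centre of its underside

How it is judged:
By the outcome, as a careful person would: the job done as asked, in the order asked, and still so for the second after the job is handed in, with the robot touching nothing.
It also fails if it takes over 58 s, if anything falls off the work surface, if the arm or the gripper's body presses on something with over 40 N, if the wrist force passes 120 N, or if a joint passes its speed limit or range.

### The arm

A 6-joint arm with a two-finger parallel gripper is mounted at the origin on a cart in front of the work surface, level with it; the furniture and walls round the work are solid. World frame = base frame: x ahead of the robot, y to its left, z up, the work surface at z = 0. Lengths are in m, angles in rad, forces in N, time in s.
With the tool pointing down it reaches from about 0.325 to 0.775 m from the base axis. Payload 5.5 kg.
Tool frame: the origin (TCP) lies on the centre line of the jaws, within the pads' length; the fingertips stand 17 mm ahead of it and the grasp point (between the pads) lies 2 mm behind it; z points along the fingers, y is the line along which they close (so a half turn about z gives the same grasp; the last joint's range is limited). The gripper opens to 88 mm and grips with 3 to 60 N. Pads are 20 mm wide; open, the fingers measure 115 mm over their backs; the gripper's body (75 mm by 178 mm) begins 61 mm behind the grasp point.
Start: joints at [1.187, 0.091, 1.231, -0, 1.82, -0.057], TCP at [0.193, 0.568, 0.24] pointing down, gripper open.
Joint ranges: [-2.87, 2.87], [-0.86, 2.18], [0.17, 2.46], [-1.51, 4.65], [0.06, 2.69], [-2.65, 2.65]. Speed limits (rad/s): [2.57, 2.57, 3.01, 3.14, 3.14, 3.14].

### API

Orientations are given as a 3x3 rotation matrix whose columns are the frame's x, y, z axes.
In Python, from station import ctrl gives the robot as it stands.
- The arm moves only by the shell command python3 -m crank 'ROWS' [FORCE]. ROWS is JSON, a list of rows, each a list of 7 numbers: the closure, from -1 (fully open) to 1 (shut), then the shift along the world's x, y, z in mm, then the turn, a rotation vector about the world's x, y, z in rad. A call has 1 to 20 rows; each row is the pose to reach, as a shift and turn from the pose commanded when the call began; what a row does not reach only later rows make up. A row lasts 1/8 s, in which the tool goes at most 62.5 mm and 10.7 degrees, less where a joint would pass 70% of its speed; a pose out of reach is approached as far as the arm can. A call with a gripper value outside its range is refused whole. The fingers move at their own pace and stop on an object; FORCE is the grip in N (left out, the last holds). Time passes only in rows, so rows that repeat a pose let the fingers close. It gives the time, the measured TCP pose, the force, the opening and the grip force at its end, in the units of the state.
- ctrl.get_obs(): the state, without advancing time (a new reading comes with each control period).
- ctrl.camera(name): name is "scene" or "top" or "wrist"; returns (picture, depth): 420x560x3 uint8, red, green, blue; 420x560 float32, m along the optical axis (not along the pixel's ray), 0 where there is no reading.
- ctrl.camera_info(name): a dict with "K" (3x3 intrinsics, pixels), "extrinsics" (4x4, takes a point from world to camera coordinates). Camera axes: x right, y up, looking along -z (the intrinsics and any distortion apply to the point x, -y, -z); pixel columns grow to the right and rows downward; lengths in m; the calibration is good to about 2 mm. A picture is of the moment at which its call begins: read the wrist's pose just before it. camera_info takes no time and is no camera call; for the wrist camera it gives the pose at the moment of the call.
- ctrl.close_job(): hands the job in; it is judged then, once.
Trained networks look in the newest picture that a camera, given by its name, has taken for a name from the list of things; names that differ only in an ending like _2 or _b are one class to them, and where a whole thing is asked for, a point or a joint stands for the part that bears it (a point fixed in the world has none). Each returns a list of dicts, best first, with "p" (0 to 1); they miss things now and then, are a little off and sometimes report something else, mostly with a low value. They report only what shows in the picture. A call takes as long as a camera call.
- ctrl.boxes_of(camera, target): "location" ([x, y, z] in m, in the coordinates of the camera as it stood for that picture, good to about 4 mm: the middle of the surface that is visible of it).
- ctrl.regions_of(camera, target): "region" (420x560 bool, what is visible of it).
The state is a dict: "clock": time; "qpos": joint angles; "joint_vel": joint speeds; "joint_efforts": joint torques, N m; "tool_pos": TCP position; "ee_rot": TCP orientation; "ft_force": force on the tool from outside, world axes, zero at the start; "ft_torque": the same for the moment, N m; "opening": opening from 0.0 (shut) to 1.0 (fully open); "grasp_force": force on a finger pad.
Only numpy, scipy, OpenCV 4.12 (cv2) and the standard library are available. Lean on these libraries where they do the work, as an engineer would, in place of code of your own. Each camera call takes 0.05 s, during which the arm holds its last target. There are 200 camera calls.

## Working session

There is one attempt and no reset: what is moved stays moved. The work goes in short steps, Python scripts to look and compute and a shell command to move; the robot and the scene stay as the last step left them, time stands still between calls to the robot, and variables do not carry over. Pictures are saved under pics/ and viewed, at most 10 in all, crops included, and the job is handed in when it is done.

```bash
mkdir -p pics; ls; cat > h.py <<'E'
import numpy as np, cv2
from station import ctrl
def snap(n,f=None):
    im,d=ctrl.camera(n); i=ctrl.camera_info(n)
    if f: cv2.imwrite('pics/'+f,im[:,:,::-1])
    return im,d,np.array(i['K']),np.array(i['extrinsics'])
def w(E,p): return np.linalg.inv(E)[:3]@np.append(p,1)
def cloud(d,K,E):
    v,u=np.mgrid[:420,:560]; x=(u-K[0,2])/K[0,0]*d; y=(v-K[1,2])/K[1,1]*d
    P=np.stack([x,-y,-d,np.ones_like(d)],-1)
    return P@np.linalg.inv(E)[:3].T
E
python3 - <<'E'
from h import *
for c in ['top','scene']:
    im,d,K,E=snap(c,c+'1.png')
    print(c,ctrl.camera_info(c).keys())
    for t in ['frame','plate_grip','plate_lip','catch','seat_low','pocket_low','open_half','ring_a']:
        try:
            for b in ctrl.boxes_of(c,t)[:2]: print(c,t,round(b['p'],2),w(E,b['location']).round(4))
        except Exception as e: print(t,e)
E
```

```text
pics
top dict_keys(['K', 'extrinsics'])
top frame 0.67 [ 0.4609 -0.4203  0.0572]
top plate_grip 0.94 [ 0.4713 -0.2504  0.01  ]
top plate_lip 0.87 [ 0.4717 -0.2524  0.0076]
top catch 0.49 [ 0.5287 -0.4284  0.0734]
top catch 0.4 [ 0.4715 -0.2516  0.009 ]
top seat_low 0.82 [ 0.4586 -0.4202  0.0554]
top pocket_low 0.75 [ 0.4574 -0.4273  0.059 ]
top open_half 0.88 [ 0.3439 -0.2627  0.0332]
scene dict_keys(['K', 'extrinsics'])
scene frame 0.8 [ 0.4453 -0.4395  0.0497]
scene plate_grip 0.72 [ 0.473  -0.2571  0.0092]
scene plate_lip 0.87 [ 0.4771 -0.2617  0.0066]
scene catch 0.43 [ 0.5299 -0.4278  0.0717]
scene seat_low 0.65 [ 0.4485 -0.4397  0.0501]
scene pocket_low 0.74 [ 0.4421 -0.4368  0.0505]
scene open_half 0.75 [ 0.3418 -0.2696  0.0306]
scene open_half 0.75 [ 0.473  -0.2563  0.0095]
scene ring_a 0.47 [ 0.4216 -0.5867  0.0074]
```

View pics/top1.png

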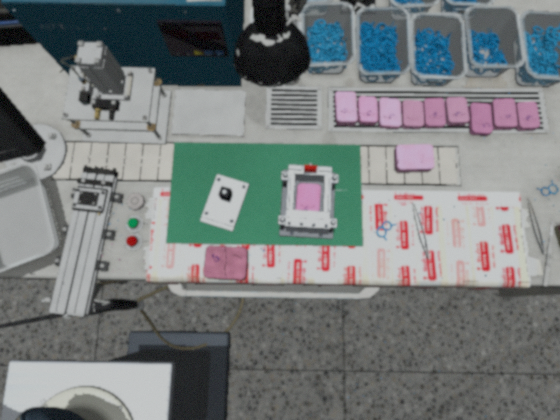

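View pics/scene1.png

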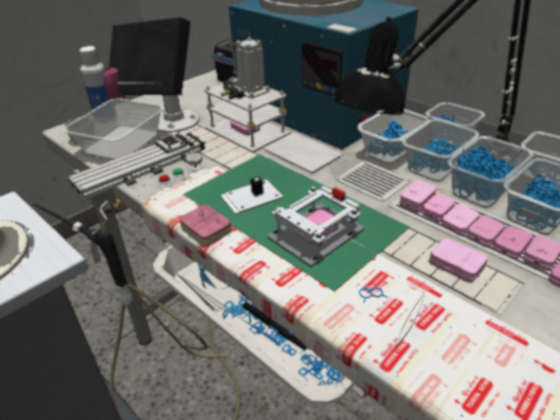

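Top view: the plate is at (225,200) with its handle at (225,194). The lip end is lower-left, and the frame is at (308,200) with the catch at (310,168). Both lie on the green mat, and the bystanders are clear of the route. Next I'll bring the wrist camera over them.

```bash
python3 - <<'E'
from h import *
o=ctrl.get_obs(); print(o['clock'],o['tool_pos'],np.round(o['ee_rot'],3),o['opening'])
i=ctrl.camera_info('wrist'); E=np.linalg.inv(np.array(i['extrinsics'])); print(E.round(3),i['K'])
E
python3 -m crank '[[-1,60,-60,40,0,0,0],[-1,120,-120,60,0,0,0],[-1,180,-180,60,0,0,0],[-1,220,-240,60,0,0,0],[-1,240,-300,60,0,0,0],[-1,250,-360,60,0,0,0],[-1,260,-420,60,0,0,0],[-1,260,-480,60,0,0,0],[-1,260,-540,60,0,0,0],[-1,255,-600,60,0,0,0],[-1,250,-660,60,0,0,0],[-1,240,-720,60,0,0,0],[-1,230,-780,60,0,0,0],[-1,220,-840,60,0,0,0],[-1,220,-880,60,0,0,0],[-1,220,-880,60,0,0,0],[-1,220,-880,60,0,0,0]]'
```

```text
0.9 [0.19260915 0.56827252 0.23964533] [[-0.947  0.321  0.   ]
 [ 0.321  0.947  0.   ]
 [ 0.     0.    -1.   ]] 1.0003999511744939
[[ 0.32  -0.903 -0.285  0.112]
 [ 0.948  0.305  0.097  0.595]
 [-0.001 -0.301  0.953  0.384]
 [ 0.     0.     0.     1.   ]] [[345.80979293   0.         281.16941677]
 [  0.         345.80979293 208.95821143]
 [  0.           0.           1.        ]]
clock: 3.02
tool_pos: [0.4118, -0.3138, 0.2987]
ee_rot: [[-0.946, 0.325, -0.001], [0.325, 0.946, 0.001], [0.002, 0.0, -1.0]]
ft_force: [-0.3, 0.4, 1.0]
opening: 1.001
grasp_force: 0.0
```

```bash
python3 - <<'E'
from h import *
im,d,K,E=snap('wrist','w1.png')
P=cloud(d,K,E); np.savez('w1.npz',im=im,P=P,d=d)
for t in ['frame','plate_grip','plate_lip','catch','ring_a','open_half']:
    for b in ctrl.boxes_of('wrist',t)[:2]: print(t,round(b['p'],2),w(E,b['location']).round(4))
for t in ['plate_grip','frame','catch']:
    r=ctrl.regions_of('wrist',t)
    for k in r[:1]:
        m=k['region']&(d>0); v,u=np.nonzero(m); print(t,k['p'],u.min(),u.max(),v.min(),v.max()); np.save('m_'+t,m)
m=np.load('m_plate_grip.npy'); Q=P[m]
z=Q[:,2]; print(np.percentile(z,[1,25,50,75,99]))
pl=Q[(z<np.median(z)+.004)&(z>np.median(z)-.004)]
print(pl[:,2].mean(), cv2.minAreaRect((pl[:,:2]*1000).astype(np.float32)))
h=Q[z>np.median(z)+.02]; print('handle',len(h),h.mean(0),cv2.minAreaRect((h[h[:,2]>np.percentile(h[:,2],50)][:,:2]*1000).astype(np.float32)))
mat=P[(im[:,:,1].astype(int)>im[:,:,0]+30)&(im[:,:,1].astype(int)>im[:,:,2]+15)&(d>0)]; print('mat z',np.median(mat[:,2]))
E
```

```text
frame 0.59 [ 0.4482 -0.4088  0.0532]
plate_grip 0.77 [ 0.4645 -0.244   0.0083]
plate_grip 0.64 [ 4.206e-01 -5.859e-01  3.000e-04]
plate_lip 0.83 [ 0.4651 -0.2479  0.0079]
catch 0.59 [ 0.4497 -0.4143  0.0588]
catch 0.5 [ 0.5282 -0.4181  0.0727]
ring_a 0.76 [ 0.4199 -0.5837  0.0033]
ring_a 0.49 [ 0.5286 -0.4203  0.0733]
open_half 0.89 [ 0.3409 -0.2562  0.0234]
plate_grip 0.83 316 372 155 235
frame 0.74 153 273 175 306
[0.00587927 0.00881151 0.00953678 0.01028383 0.0442141 ]
0.009316846738536179 ((472.2588806152344, -247.08543395996094), (72.22180938720703, 107.37648010253906), 73.46199798583984)
handle 364 [ 0.48295942 -0.25139057  0.04162981] ((484.7224426269531, -251.2755889892578), (20.552541732788086, 19.404001235961914), 72.06365966796875)
mat z 0.0035541976036323475
```

View pics/w1.png

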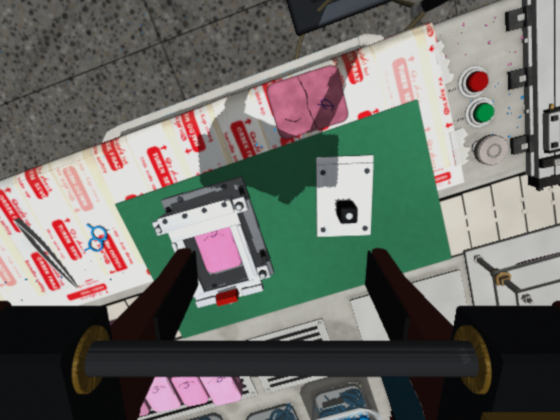

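Wrist view: the plate is at u 316-372, v 155-237 with the handle at (346,211). The frame has its ledge bar near (205,212) and the red catch at (228,297). The plate rectangle measures 72x107, which matches, so next I'll measure the frame.

```bash
python3 - <<'E'
from h import *
D=np.load('w1.npz'); im,P,d=D['im'],D['P'],D['d']
X,Y,Z=P[...,0],P[...,1],P[...,2]
m=(d>0)&(X>.36)&(X<.56)&(Y>-.51)&(Y<-.33)&(Z>.008)&(Z<.11)
h,e=np.histogram(Z[m]*1000,np.arange(8,110,2)); print([(int(a),int(b)) for a,b in zip(e,h) if b>8])
for lo,hi in [(9,15),(40,56),(56,68),(60,90)]:
    q=P[m&(Z*1000>lo)&(Z*1000<hi)]; print(lo,hi,len(q),q.mean(0).round(4),cv2.minAreaRect((q[:,:2]*1000).astype(np.float32)))
hsv=cv2.cvtColor(im,cv2.COLOR_RGB2HSV)
r=m&(Z>.045)&(hsv[...,1]>170)&((hsv[...,0]<8)|(hsv[...,0]>172)); print('red',r.sum(),P[r].mean(0),P[r].min(0),P[r].max(0))
# birdseye height map, 1mm px
B=np.zeros((200,200),np.float32)
q=P[m]; 
for p in q:
    i,j=int((.56-p[0])*1000),int((-.33-p[1])*1000)
    if 0<=i<200 and 0<=j<200: B[i,j]=max(B[i,j],p[2]*1000)
B=cv2.dilate(B,np.ones((3,3)))
c=cv2.applyColorMap((B*3).clip(0,255).astype(np.uint8),cv2.COLORMAP_JET)
cv2.imwrite('pics/b1.png',np.hstack([cv2.resize(c,(400,400),interpolation=0),cv2.resize(im[170:310,140:280,::-1],(400,400))]))
E
```

```text
[(8, 172), (10, 2033), (12, 952), (14, 29), (28, 20), (30, 677), (32, 729), (34, 11), (46, 16), (48, 90), (50, 121), (52, 358), (54, 1693), (56, 310), (58, 437), (60, 223), (62, 106), (64, 165), (66, 865), (68, 179), (70, 36), (72, 107), (74, 26)]
9 15 3141 [ 0.4636 -0.413   0.0116] ((472.02337646484375, -421.7914733886719), (111.67538452148438, 143.83819580078125), 87.5675277709961)
40 56 2279 [ 0.4699 -0.4125  0.0542] ((475.59539794921875, -422.00238037109375), (115.51631164550781, 130.22760009765625), 87.63475799560547)
56 68 2106 [ 0.4548 -0.4139  0.0629] ((476.9261169433594, -421.93780517578125), (111.35448455810547, 132.55226135253906), 87.36256408691406)
60 90 1707 [ 0.448  -0.4193  0.0665] ((476.89013671875, -421.6152038574219), (107.66520690917969, 132.65127563476562), 87.68043518066406)
red 235 [ 0.52910309 -0.42364107  0.07121533] [ 0.52397013 -0.43726541  0.06285506] [ 0.53620443 -0.41133152  0.07511187]
```

View pics/b1.png

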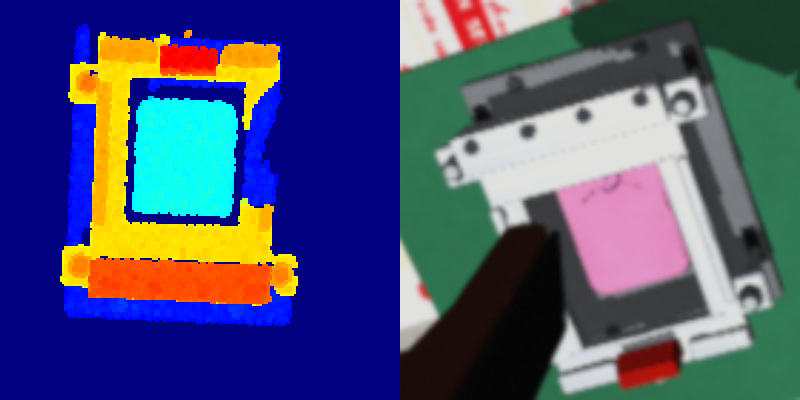

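Height map: base (blue), shelf and seat (yellow), ledge (orange bar at the bottom) and catch (dark red, top centre). All three come out clearly. I'll read the edges in frame axes.

```bash
python3 - <<'E'
from h import *
D=np.load('w1.npz'); im,P,d=D['im'],D['P'],D['d']
a=np.radians(-2.43); R=np.array([[np.cos(a),-np.sin(a)],[np.sin(a),np.cos(a)]])
Q=P.copy()*1000; Q[...,:2]=(Q[...,:2]-[472.0,-421.8])@R
m=(d>0)&(abs(Q[...,0])<85)&(abs(Q[...,1])<70); q=Q[m]
def st(n,lo,hi,yl=44,xl=-90,xh=90):
    s=q[(q[:,2]>lo)&(q[:,2]<hi)&(abs(q[:,1])<yl)&(q[:,0]>xl)&(q[:,0]<xh)]; print(n,len(s),'x',np.percentile(s[:,0],[0,1,2,98,99,100]).round(1),'y',np.percentile(s[:,1],[0,1,99,100]).round(1),'z',np.median(s[:,2]).round(2))
st('ledge',63,72,42,-90,0); st('shelf',52,58,25,-70,0); st('mould',28,36); st('rimfar',50,58,12,30,90)
st('catch',62,80,20,30); st('wall',56,65,40,45); st('rim all',50,75,42)
s=q[(q[:,2]>57)&(abs(q[:,1])>44)]; 
for x0 in(-1,1):
  for y0 in (-1,1):
    t=s[(s[:,0]*x0>0)&(s[:,1]*y0>0)]; print('stud',len(t),t.mean(0).round(1) if len(t) else '')
E
```

```text
ledge 1068 x [-61.4 -61.1 -61.1 -44.5 -44.3 -44. ] y [-42.  -41.1  41.   42. ] z 67.03
shelf 554 x [-61.3 -61.1 -61.1 -25.6 -25.4 -25.2] y [-25.  -24.6  24.8  25. ] z 54.96
mould 1429 x [-18.4 -17.7 -17.2  35.8  36.3  37.6] y [-25.  -23.7  23.1  23.5] z 32.03
rimfar 117 x [49.4 49.5 49.5 57.  65.2 68. ] y [-11.7 -11.3  11.7  11.8] z 54.7
catch 280 x [51.4 51.5 51.7 63.4 63.6 64. ] y [-13.4 -12.7  12.7  12.8] z 71.79
wall 340 x [45.7 48.6 50.2 66.1 66.4 71.2] y [-39.8 -39.4  39.1  39.8] z 59.76
rim all 3819 x [-61.5 -61.1 -61.   63.9  65.2  71.2] y [-42.  -41.1  41.5  42. ] z 56.74
stud 56 [-48.6 -49.6  62.1]
stud 3010 [-76.8  63.2 332.4]
stud 1 [ 65.5 -44.1  59. ]
stud 58 [43.7 50.  60.7]
```

```bash
python3 - <<'E'
from h import *
o=ctrl.get_obs(); print(o['clock'],o['tool_pos'],np.round(o['ee_rot'],4),o['ft_force'])
E
python3 -m crank '[[-1,35,30,-50,0,0,0.042],[-1,72,60,-100,0,0,0.042],[-1,72,60,-150,0,0,0.042],[-1,72,60,-190,0,0,0.042],[-1,72,60,-190,0,0,0.042],[-1,72,60,-190,0,0,0.042]]' 40
python3 - <<'E'
from h import *
o=ctrl.get_obs(); print(o['clock'],o['tool_pos'],np.round(o['ee_rot'],4),o['ft_force'])
im,d,K,E=snap('wrist','w2.png'); P=cloud(d,K,E)
for b in ctrl.boxes_of('wrist','plate_grip')[:2]: print(b['p'],w(E,b['location']).round(4))
X,Y,Z=[P[...,i] for i in range(3)]
m=(d>0)&(abs(X-.485)<.02)&(abs(Y+.251)<.02)&(Z>.035)&(Z<.05)
q=P[m];print(len(q),np.median(q[:,2]),cv2.minAreaRect((q[:,:2]*1000).astype(np.float32)))
E
```

```text
3.525 [ 0.41284387 -0.31111801  0.29990318] [[-9.474e-01  3.200e-01  4.000e-04]
 [ 3.200e-01  9.474e-01 -3.000e-04]
 [-5.000e-04 -2.000e-04 -1.000e+00]] [-0.16488878 -0.72075572 -0.76982244]
clock: 4.28
tool_pos: [0.4853, -0.2522, 0.1119]
ee_rot: [[-0.96, 0.281, 0.002], [0.281, 0.96, -0.001], [-0.003, -0.001, -1.0]]
ft_force: [0.1, 0.5, 0.9]
opening: 1.002
grasp_force: 0.0
4.275 [ 0.48532449 -0.2521868   0.11192025] [[-9.597e-01  2.810e-01  2.300e-03]
 [ 2.810e-01  9.597e-01 -1.400e-03]
 [-2.600e-03 -7.000e-04 -1.000e+00]] [0.12810788 0.52040779 0.85130018]
0.85 [ 0.4661 -0.2471  0.0092]
1077 0.04357050584243166 ((485.15850830078125, -253.232666015625), (21.611515045166016, 21.895240783691406), 73.55642700195312)
```

```bash
python3 -m crank '[[-1,0.5,-1,-40,0,0,0],[-1,0.5,-1,-75,0,0,0],[-1,0.5,-1,-81,0,0,0],[-1,0.5,-1,-81,0,0,0],[0.6,0.5,-1,-81,0,0,0],[0.6,0.5,-1,-81,0,0,0],[0.6,0.5,-1,-81,0,0,0],[1,0.5,-1,-81,0,0,0],[1,0.5,-1,-81,0,0,0],[1,0.5,-1,-81,0,0,0]]' 45
```

```text
clock: 5.62
tool_pos: [0.4851, -0.2527, 0.0286]
ee_rot: [[-0.96, 0.281, -0.0], [0.281, 0.96, 0.0], [0.0, 0.0, -1.0]]
ft_force: [-0.1, 0.4, 0.1]
opening: 0.355
grasp_force: 0.0
```

```bash
python3 -m crank '[[1,0,0,0,0,0,0],[1,0,0,0,0,0,0],[1,0,0,0,0,0,0],[1,0,0,0,0,0,0]]' 45
```

```text
clock: 6.12
tool_pos: [0.4851, -0.2527, 0.0286]
ee_rot: [[-0.96, 0.281, -0.0], [0.281, 0.96, 0.0], [0.0, 0.0, -1.0]]
ft_force: [0.3, 1.2, 0.0]
opening: 0.246
grasp_force: 45.0
```

```bash
cat >> h.py <<'E'
from scipy.spatial.transform import Rotation as Ro
A0=np.radians(-2.43); FO=np.array([472.0,-421.8,4])
Fz=Ro.from_euler('z',A0)
TIP=np.array([-67,0,-24.6])
def tcp_for(tip,tilt):  # tip: frame x,y (mm), world z ; tilt deg
    Rp=Fz*Ro.from_euler('y',-np.radians(tilt))
    t=Fz.apply([tip[0],tip[1],0])+[FO[0],FO[1],tip[2]]
    return t-Rp.apply(TIP),Rp
Y=Ro.from_matrix([[-1,0,0],[0,1,0],[0,0,-1]])
def where(off=0): # current tip in frame, tilt, yaw
    o=ctrl.get_obs(); Rt=Ro.from_matrix(o['ee_rot']); Rp=Rt*Y.inv()
    t=o['tool_pos']*1000+Rp.apply(TIP); f=Fz.inv().apply(t-[FO[0],FO[1],0])
    x=(Fz.inv()*Rp).as_matrix(); 
    print('clk %.2f tcp %s tip(frame) %s tilt %.2f yaw %.2f roll %.2f F %s T %s op %.3f'%(o['clock'],(o['tool_pos']*1000).round(2),f.round(2),np.degrees(np.arcsin(x[2,0])),np.degrees(np.arctan2(x[1,0],x[0,0])),np.degrees(np.arcsin(x[2,1])),Fz.inv().apply(o['ft_force']).round(2),Fz.inv().apply(o['ft_torque']).round(3),o['opening']))
    return o,Rt,Rp
E
python3 - <<'E'
from h import *
o,Rt,Rp=where()
print(o['qpos'])
cmd=np.array([485.1,-252.7,28.6])
for tip in [(-34,0,72),(-34,0,60)]:
    p,R=tcp_for(tip,14); print((p-cmd).round(1),(R*Rp.inv()).as_rotvec().round(4))
E
```

```text
clk 6.12 tcp [ 485.09 -252.67   28.57] tip(frame) [-59.14 185.61   3.98] tilt -0.01 yaw -13.88 roll 0.00 F [0.26 1.22 0.  ] T [0.06  0.035 0.014] op 0.246
[-5.42443516e-01  1.29588429e-02  1.68852695e+00  4.67987728e-05
  1.44024494e+00 -1.82849911e+00]
[  11.9 -170.2   83.5] [-0.04   -0.2418  0.2411]
[  11.9 -170.2   71.5] [-0.04   -0.2418  0.2411]
```

```bash
python3 -m crank '[[1,0,0,12,0,0,0],[1,0,0,50,0,0,0],[1,0,0,100,0,0,0],[1,2,-30,115,-0.01,-0.06,0.06],[1,5,-75,115,-0.02,-0.12,0.12],[1,8,-120,115,-0.03,-0.18,0.18],[1,12,-150,115,-0.04,-0.2418,0.2411],[1,12,-170,110,-0.04,-0.2418,0.2411],[1,12,-170,90,-0.04,-0.2418,0.2411],[1,12,-170,84,-0.04,-0.2418,0.2411],[1,12,-170,84,-0.04,-0.2418,0.2411],[1,12,-170,84,-0.04,-0.2418,0.2411]]'
python3 - <<'E'
from h import *
where()
im,d,K,E=snap('wrist','w3.png'); P=cloud(d,K,E); np.savez('w3.npz',im=im,P=P,d=d)
E
```

```text
clock: 7.62
tool_pos: [0.4976, -0.4221, 0.1133]
ee_rot: [[-0.969, 0.041, 0.242], [0.04, 0.999, -0.011], [-0.243, -0.001, -0.97]]
ft_force: [-0.3, 0.0, -2.4]
opening: 0.245
grasp_force: 45.0
clk 7.62 tcp [ 497.62 -422.14  113.3 ] tip(frame) [-33.42   0.67  73.18] tilt 14.04 yaw 0.06 roll -0.03 F [-0.32 -0.   -2.38] T [ 0.009  0.21  -0.049] op 0.245
```

View pics/w3.png

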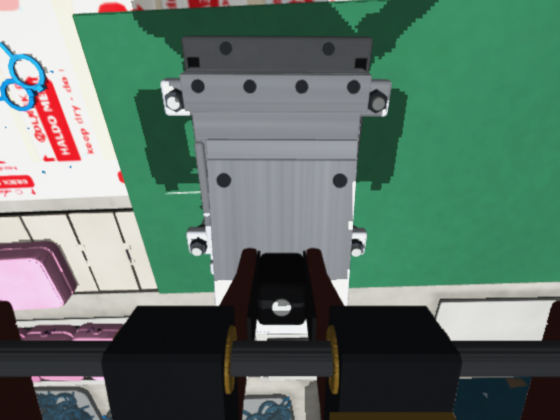

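The plate hangs tilted with its lip edge at row ~140. The ledge bar spans rows 73-115, and both are centred near column 280. I'll measure lip against ledge in this picture.

```bash
python3 - <<'E'
from h import *
D=np.load('w3.npz'); im,P,d=D['im'],D['P'],D['d']
Q=Fz.inv().apply((P.reshape(-1,3)*1000-[FO[0],FO[1],0])).reshape(P.shape)
for u in (240,280,320):
    print(u,[(v,*Q[v,u].round(1)) for v in range(60,190,6)])
# row-wise edges by depth on lip row
for v in (85,105,145,150,155,175,200): 
    r=Q[v,170:400]; k=(r[:,2]>60); uu=np.nonzero(k)[0]+170; print(v,uu.min(),uu.max(),Q[v,uu.min()].round(1),Q[v,uu.max()].round(1))
E
```

```text
240 [(60, np.float64(-59.3), np.float64(-24.7), np.float64(10.7)), (66, np.float64(-56.1), np.float64(-24.8), np.float64(11.6)), (72, np.float64(-61.6), np.float64(-19.2), np.float64(62.2)), (78, np.float64(-91.8), np.float64(0.2), np.float64(233.3)), (84, np.float64(-57.2), np.float64(-19.0), np.float64(66.9)), (90, np.float64(-54.5), np.float64(-19.2), np.float64(67.0)), (96, np.float64(-51.4), np.float64(-19.5), np.float64(65.3)), (102, np.float64(-48.7), np.float64(-19.6), np.float64(65.8)), (108, np.float64(-45.8), np.float64(-19.8), np.float64(65.8)), (114, np.float64(-39.8), np.float64(-21.3), np.float64(55.1)), (120, np.float64(-36.6), np.float64(-21.5), np.float64(55.0)), (126, np.float64(-33.4), np.float64(-21.7), np.float64(55.0)), (132, np.float64(-30.1), np.float64(-21.9), np.float64(54.8)), (138, np.float64(-26.6), np.float64(-22.1), np.float64(54.4)), (144, np.float64(-31.8), np.float64(-19.5), np.float64(76.7)), (150, np.float64(-28.8), np.float64(-19.7), np.float64(76.9)), (156, np.float64(-26.3), np.float64(-19.7), np.float64(78.2)), (162, np.float64(-24.4), np.floa
[... 2681 characters left out ...]
float64(78.5)), (162, np.float64(-24.8), np.float64(18.5), np.float64(81.9)), (168, np.float64(-21.5), np.float64(18.8), np.float64(81.4)), (174, np.float64(-18.8), np.float64(18.8), np.float64(82.4)), (180, np.float64(-16.2), np.float64(18.9), np.float64(83.6)), (186, np.float64(-13.1), np.float64(19.0), np.float64(84.0))]
85 181 370 [-56.5 -46.5  66.3] [-57.1  40.8  68.1]
105 170 386 [-46.3 -54.4  62.6] [-46.   51.9  60.5]
145 207 357 [-31.5 -35.1  77.5] [-32.2  35.8  78.7]
150 207 357 [-29.5 -35.1  78.7] [-29.4  36.3  77.9]
155 207 356 [-27.3 -35.2  79.6] [-27.   36.   78.3]
175 208 392 [-18.1 -35.2  82.4] [-9.180e+01  2.000e-01  2.333e+02]
200 209 354 [ -6.3 -35.3  86.1] [-5.9 36.2 85.1]
```

```bash
python3 -m crank '[[1,0,-0.4,-8,0,0,0],[1,0,-0.4,-14,0,0,0],[1,0,-0.4,-14,0,0,0],[1,0,-0.4,-14,0,0,0]]'; python3 -c "from h import *;where()"
python3 -m crank '[[1,0,0,-1,0,0,0],[1,0,0,-2,0,0,0],[1,0,0,-2,0,0,0]]'; python3 -c "from h import *;where()"
```

```text
clock: 8.18
tool_pos: [0.4971, -0.4232, 0.0986]
ee_rot: [[-0.969, 0.043, 0.242], [0.041, 0.999, -0.01], [-0.242, 0.0, -0.97]]
ft_force: [0.1, 0.2, -2.4]
opening: 0.25
grasp_force: 45.0
clk 8.18 tcp [ 497.09 -423.16   98.57] tip(frame) [-33.93  -0.29  58.48] tilt 14.00 yaw -0.01 roll 0.00 F [ 0.14  0.16 -2.41] T [ 0.007  0.197 -0.048] op 0.250
clock: 8.55
tool_pos: [0.4971, -0.4231, 0.0966]
ee_rot: [[-0.969, 0.042, 0.242], [0.041, 0.999, -0.01], [-0.242, -0.0, -0.97]]
ft_force: [-1.1, 0.5, -2.0]
opening: 0.245
grasp_force: 45.0
clk 8.55 tcp [ 497.08 -423.12   96.56] tip(frame) [-33.94  -0.25  56.48] tilt 14.00 yaw -0.00 roll -0.00 F [-1.15  0.46 -1.98] T [0.048 0.144 0.006] op 0.245
```

```bash
for i in 1 2; do python3 -m crank '[[1,0,0,-0.6,0,0,0],[1,0,0,-0.6,0,0,0]]' >/dev/null; python3 -c "from h import *;where()"; done
```

```text
clk 8.80 tcp [ 497.11 -423.12   95.99] tip(frame) [-33.92  -0.25  55.9 ] tilt 14.01 yaw 0.00 roll -0.00 F [-0.81  0.32 -2.49] T [ 0.017  0.239 -0.   ] op 0.248
clk 9.05 tcp [ 497.07 -423.12   95.36] tip(frame) [-33.95  -0.25  55.28] tilt 14.00 yaw -0.00 roll -0.00 F [ 0.76  0.62 -1.41] T [0.056 0.257 0.014] op 0.249
```

```bash
for i in 1 2; do python3 -m crank '[[1,0,0,-0.5,0,0,0],[1,0,0,-0.5,0,0,0]]' >/dev/null; python3 -c "from h import *;where()"; done
```

```text
clk 9.30 tcp [ 497.15 -423.16   95.04] tip(frame) [-33.86  -0.29  54.95] tilt 14.01 yaw -0.00 roll -0.01 F [ 1.22  0.21 -2.43] T [ 0.063  0.232 -0.074] op 0.248
clk 9.55 tcp [ 497.18 -423.22   94.91] tip(frame) [-33.82  -0.36  54.8 ] tilt 14.03 yaw 0.00 roll -0.02 F [-0.87  0.01  0.42] T [ 0.14   0.443 -0.01 ] op 0.248
```

Contact is at tip z ≈ 54.9, which agrees with the depth reading. I'll slide the lip in.

```bash
python3 -m crank '[[1,-4,0.2,0.2,0,0,0],[1,-8,0.35,0.2,0,0,0]]' >/dev/null; python3 -c "from h import *;where()"; python3 -m crank '[[1,-3,0.2,0,0,0,0],[1,-6,0.3,0,0,0,0],[1,-6,0.3,0,0,0,0]]' >/dev/null; python3 -c "from h import *;where()"
```

```text
clk 9.80 tcp [ 489.21 -422.91   95.03] tip(frame) [-41.77  -0.41  54.89] tilt 14.06 yaw 0.01 roll -0.04 F [ 1.97 -0.92  0.78] T [ 0.062 -0.016 -0.01 ] op 0.247
clk 10.18 tcp [ 482.86 -422.61   94.89] tip(frame) [-48.17  -0.34  54.8 ] tilt 14.01 yaw -0.01 roll -0.02 F [0.31 0.37 2.14] T [0.037 0.142 0.007] op 0.244
```

```bash
for i in 1 2; do python3 -m crank '[[1,-1.5,0.1,0,0,0,0],[1,-1.5,0.1,0,0,0,0]]' >/dev/null; python3 -c "from h import *;where()"; done
```

```text
clk 10.43 tcp [ 481.72 -422.52   94.91] tip(frame) [-49.29  -0.32  54.8 ] tilt 14.03 yaw -0.00 roll -0.03 F [ 2.6  -0.61  1.38] T [ 0.005 -0.085 -0.003] op 0.247
clk 10.68 tcp [ 480.25 -422.36   94.9 ] tip(frame) [-50.76  -0.22  54.78] tilt 14.04 yaw -0.00 roll -0.02 F [2.96 0.5  2.5 ] T [ 0.027 -0.212  0.032] op 0.248
```

```bash
for i in 1 2 3; do python3 -m crank '[[1,-1,0.05,0,0,0,0],[1,-1,0.05,0,0,0,0]]' >/dev/null; python3 -c "from h import *;where()"; done
```

```text
clk 10.93 tcp [ 479.26 -422.3    94.89] tip(frame) [-51.76  -0.2   54.77] tilt 14.04 yaw 0.00 roll -0.02 F [ 4.03 -0.46  2.49] T [-0.006 -0.286  0.011] op 0.246
clk 11.18 tcp [ 479.07 -422.26   95.1 ] tip(frame) [-51.87  -0.18  54.87] tilt 14.15 yaw 0.01 roll -0.04 F [6.99 0.08 1.9 ] T [-0.124 -0.961 -0.022] op 0.250
clk 11.43 tcp [ 478.88 -422.22   95.26] tip(frame) [-51.99  -0.18  54.93] tilt 14.25 yaw 0.02 roll -0.05 F [ 9.71 -1.59  0.16] T [-0.155 -1.632 -0.002] op 0.247
```

Lip is home at x ≈ -51.8: push force rises to 9.7 N and there is no further motion. Now I'll swing down about the lip edge with a light push.

```bash
python3 -m crank '[[1,1.5,-0.05,-1,0.0007,0.0174,0],[1,2.35,-0.1,-2.1,0.0015,0.0349,0],[1,3.65,-0.15,-4.2,0.003,0.0697,0],[1,3.65,-0.15,-4.2,0.003,0.0697,0]]' >/dev/null; python3 -c "from h import *;where()"; 
```

```text
clk 11.93 tcp [ 481.59 -422.34   90.86] tip(frame) [-52.07  -0.2   54.94] tilt 10.06 yaw 0.04 roll -0.04 F [ 4.57 -0.34  3.52] T [ 0.038 -0.619  0.003] op 0.246
```

```bash
python3 -m crank '[[1,1.2,-0.05,-2.2,0.0015,0.0349,0],[1,2.35,-0.1,-4.4,0.003,0.0698,0],[1,2.35,-0.1,-4.4,0.003,0.0698,0]]' >/dev/null; python3 -c "from h import *;where()"; 
```

```text
clk 12.30 tcp [ 483.66 -422.52   86.52] tip(frame) [-52.37  -0.27  55.04] tilt 6.01 yaw 0.03 roll -0.04 F [ 4.83 -0.41  6.03] T [ 0.036 -0.537 -0.059] op 0.249
```

```bash
python3 -m crank '[[1,0.8,-0.03,-1.7,0.001,0.0262,0],[1,1.55,-0.07,-3.6,0.002,0.0524,0],[1,1.55,-0.07,-3.6,0.002,0.0524,0]]' >/dev/null; python3 -c "from h import *;where()"
python3 -m crank '[[1,0.5,-0.02,-1.2,0.0007,0.0175,0],[1,1,-0.04,-2.4,0.0015,0.0349,0],[1,1,-0.04,-2.4,0.0015,0.0349,0]]' >/dev/null; python3 -c "from h import *;where()" 
```

```text
clk 12.68 tcp [ 485.07 -422.61   83.05] tip(frame) [-52.54  -0.31  54.99] tilt 2.99 yaw 0.02 roll -0.06 F [ 4.94 -0.21  6.57] T [ 0.133 -0.292 -0.033] op 0.245
clk 13.05 tcp [ 485.91 -422.68   80.91] tip(frame) [-52.63  -0.33  55.16] tilt 0.99 yaw 0.01 roll -0.06 F [3.98 1.21 7.45] T [ 0.237 -0.207 -0.037] op 0.245
```

```bash
python3 -m crank '[[1,0.4,-0.02,-1.2,0.0007,0.0175,0],[1,0.4,-0.02,-1.7,0.0007,0.0175,0],[1,0.4,-0.02,-1.7,0.0007,0.0175,0]]' >/dev/null; python3 -c "from h import *;where()"
```

```text
clk 13.43 tcp [ 486.24 -422.72   80.  ] tip(frame) [-52.72  -0.34  55.36] tilt 0.03 yaw -0.01 roll -0.07 F [ 2.87  2.1  10.37] T [ 0.534 -0.263 -0.093] op 0.245
```

```bash
python3 - <<'E'
from h import *
im,d,K,E=snap('wrist','w4.png'); P=cloud(d,K,E)
Q=Fz.inv().apply((P.reshape(-1,3)*1000-[FO[0],FO[1],0])).reshape(P.shape)
hsv=cv2.cvtColor(im,cv2.COLOR_RGB2HSV)
m=(d>0)&(hsv[...,1]>150)&((hsv[...,0]<8)|(hsv[...,0]>172))&(abs(Q[...,0]-58)<20)&(abs(Q[...,1])<20)&(Q[...,2]>50)
q=Q[m]; print(len(q)); 
if len(q): print(np.percentile(q,[1,50,99],axis=0).round(1))
for b in ctrl.boxes_of('wrist','catch')[:2]: print(b['p'],w(E,b['location']).round(4))
E
```

```text
328
[[ 50.7 -14.4  63.3]
 [ 52.1  -2.1  65.7]
 [ 53.6   9.6  68.2]]
0.8 [ 0.5242 -0.4228  0.0663]
```

```bash
python3 -m crank '[[1,0,0,-0.8,0,0.008,0],[1,0,0,-0.8,0,0.008,0]]' >/dev/null; python3 -c "from h import *;where()";  python3 -m crank '[[1,0,0,-0.8,0,0.008,0],[1,0,0,-0.8,0,0.008,0]]' >/dev/null; python3 -c "from h import *;where()"
```

```text
clk 13.78 tcp [ 486.25 -422.79   80.05] tip(frame) [-52.89  -0.4   55.91] tilt -0.40 yaw -0.02 roll -0.10 F [-0.95  1.94 13.49] T [ 0.753 -0.505 -0.047] op 0.249
clk 14.03 tcp [ 486.21 -422.8    79.93] tip(frame) [-53.12  -0.43  56.32] tilt -0.85 yaw -0.02 roll -0.13 F [-0.68  3.37 15.38] T [ 0.897 -0.24  -0.018] op 0.249
```

View pics/w4.png

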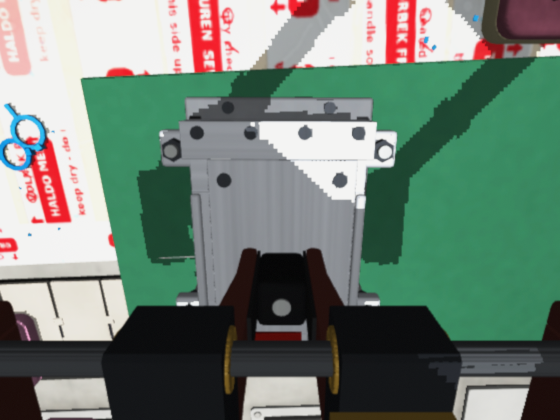

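Wrist view: the plate lies inside the frame under the ledge (front edge row ~160). The catch at (280,338) is mostly hidden by the gripper. z has bottomed out and the catch's sideways push is gone, so it has probably snapped. I'll relax the press, then check.

```bash
python3 -m crank '[[1,0,0,1.5,0,-0.008,0],[1,0,0,2.6,0,-0.015,0],[1,0,0,2.6,0,-0.015,0]]' >/dev/null; python3 -c "from h import *;where()"
python3 - <<'E'
from h import *
for c in ('scene','top','wrist'):
    im,d,K,E=snap(c,c+'5.png'); P=cloud(d,K,E)
    Q=Fz.inv().apply((P.reshape(-1,3)*1000-[FO[0],FO[1],0])).reshape(P.shape)
    hsv=cv2.cvtColor(im,cv2.COLOR_RGB2HSV)
    m=(d>0)&(hsv[...,1]>150)&((hsv[...,0]<8)|(hsv[...,0]>172))&(abs(Q[...,0]-58)<20)&(abs(Q[...,1])<20)&(Q[...,2]>50)
    q=Q[m]; print(c,len(q)); 
    if len(q): print(np.percentile(q,[2,50,98],axis=0).round(1))
    if c=='wrist':
        m=(d>0)&(abs(Q[...,1])<32)&(Q[...,0]>-40)&(Q[...,0]<5)&(Q[...,2]<75)&(Q[...,2]>50); q=Q[m]
        A=np.c_[q[:,:2],np.ones(len(q))]; s=np.linalg.lstsq(A,q[:,2],rcond=None)[0]; print('plate',len(q),np.degrees(s[:2]),s@[-10,0,1])
E
```

```text
clk 14.40 tcp [ 486.02 -422.79   80.29] tip(frame) [-52.97  -0.4   55.74] tilt -0.05 yaw -0.02 roll -0.07 F [3.63 0.55 6.82] T [ 0.156 -0.19  -0.115] op 0.247
scene 62
[[ 52.8 -15.9  65.6]
 [ 56.3  -7.3  70. ]
 [ 61.1   4.5  75.7]]
top 0
wrist 320
[[ 50.9 -14.5  63.3]
 [ 52.1  -2.4  65.8]
 [ 53.4   9.3  67.8]]
plate 11678 [ 3.82806276 -0.08127319] 61.85489427713428
```

```bash
python3 - <<'E'
from h import *
im,d,K,E=snap('wrist'); P=cloud(d,K,E)
Q=Fz.inv().apply((P.reshape(-1,3)*1000-[FO[0],FO[1],0])).reshape(P.shape)
for x in range(-60,62,4):
    r=[]
    for y0 in (-30,0,30):
        m=(d>0)&(abs(Q[...,1]-y0)<5)&(abs(Q[...,0]-x)<2)&(Q[...,2]<90)&(Q[...,2]>20); r.append((int(m.sum()),round(float(np.median(Q[m][:,2])),1) if m.any() else None))
    print(x,r)
E
```

```text
-60 [(244, 66.5), (249, 66.3), (244, 66.4)]
-56 [(205, 66.6), (206, 66.6), (207, 67.0)]
-52 [(198, 66.7), (206, 66.6), (198, 66.7)]
-48 [(197, 66.6), (196, 66.6), (194, 66.5)]
-44 [(129, 60.9), (128, 61.0), (136, 65.3)]
-40 [(166, 60.9), (177, 60.7), (169, 60.6)]
-36 [(174, 61.1), (169, 60.6), (173, 60.9)]
-32 [(159, 61.3), (169, 60.6), (163, 61.4)]
-28 [(161, 60.7), (166, 60.8), (159, 60.7)]
-24 [(157, 60.7), (154, 60.6), (163, 60.7)]
-20 [(153, 60.8), (152, 60.7), (147, 60.7)]
-16 [(152, 60.8), (152, 60.8), (148, 60.7)]
-12 [(149, 60.7), (147, 60.8), (149, 60.8)]
-8 [(144, 60.9), (152, 60.9), (139, 60.7)]
-4 [(144, 60.7), (140, 60.8), (148, 60.8)]
0 [(144, 60.9), (152, 60.9), (133, 60.8)]
4 [(141, 61.0), (621, 76.0), (145, 60.9)]
8 [(131, 60.9), (0, None), (134, 60.9)]
12 [(135, 60.8), (0, None), (131, 60.8)]
16 [(133, 61.0), (0, None), (125, 60.8)]
20 [(101, 61.0), (0, None), (122, 60.9)]
24 [(80, 61.0), (0, None), (96, 61.0)]
28 [(53, 61.0), (0, None), (61, 61.2)]
32 [(27, 61.2), (0, None), (41, 60.8)]
36 [(3, 61.5), (0, None), (7, 61.2)]
40 [(0, None), (0, None), (0, None)]
44 [(0, None), (0, None), (0, None)]
48 [(0, None), (55, 61.4), (0, None)]
52 [(0, None), (215, 64.4), (0, None)]
56 [(0, None), (0, None), (0, None)]
60 [(0, None), (0, None), (0, None)]
```

Plate is flat: 60.7 to 61.2 mm along its length, against the expected 61. The nose at x ≈ 51 overlaps the plate edge at 55, so the catch is shut. I'll let go and retreat.

```bash
python3 -m crank '[[1,0,0,0,0,0,0],[0,0,0,0,0,0,0],[0,0,0,0,0,0,0],[0,0,0,0,0,0,0],[0,0,0,0,0,0,0],[0,0,0,0,0,0,0],[0,0,0,1,0,0,0],[0,0,0,10,0,0,0],[0,0,0,40,0,0,0],[0,-20,0,100,0,0,0],[0,-60,0,150,0,0,0],[0,-60,0,150,0,0,0],[0,-60,0,150,0,0,0]]'
python3 - <<'E'
from h import *
im,d,K,E=snap('wrist','w6.png'); P=cloud(d,K,E)
Q=Fz.inv().apply((P.reshape(-1,3)*1000-[FO[0],FO[1],0])).reshape(P.shape)
for x in range(-42,70,6):
    r=[]
    for y0 in (-30,0,30):
        m=(d>0)&(abs(Q[...,1]-y0)<4)&(abs(Q[...,0]-x)<3)&(Q[...,2]<100)&(Q[...,2]>20); r.append((int(m.sum()),round(float(np.median(Q[m][:,2])),1) if m.any() else None))
    print(x,r)
hsv=cv2.cvtColor(im,cv2.COLOR_RGB2HSV)
m=(d>0)&(hsv[...,1]>150)&((hsv[...,0]<8)|(hsv[...,0]>172))&(abs(Q[...,0]-58)<20)&(abs(Q[...,1])<20)&(Q[...,2]>50)
print(np.percentile(Q[m],[0,2,50,98],axis=0).round(1))
v,u=np.nonzero((abs(Q[...,0])<75)&(abs(Q[...,1])<60)&(d>0)&(Q[...,2]<90)); print(u.min(),u.max(),v.min(),v.max())
cv2.imwrite('pics/c6.png',cv2.resize(im[v.min():v.max(),u.min():u.max(),::-1],None,fx=2.5,fy=2.5)[:600,:800])
E
```

```text
clock: 16.23
tool_pos: [0.4261, -0.4226, 0.2296]
ee_rot: [[-0.999, 0.043, -0.0], [0.043, 0.999, -0.001], [0.0, -0.001, -1.0]]
ft_force: [0.0, -0.6, -0.4]
opening: 0.501
grasp_force: 0.0
-42 [(44, 59.0), (45, 59.0), (37, 59.0)]
-36 [(51, 59.1), (56, 59.0), (51, 59.5)]
-30 [(47, 59.0), (53, 58.9), (46, 59.3)]
-24 [(48, 58.8), (53, 59.0), (48, 59.0)]
-18 [(48, 58.9), (54, 58.9), (54, 59.0)]
-12 [(48, 58.7), (45, 58.9), (48, 59.0)]
-6 [(48, 59.0), (48, 58.9), (46, 59.1)]
0 [(51, 58.9), (119, 67.8), (45, 58.9)]
6 [(45, 58.8), (110, 91.1), (46, 58.9)]
12 [(42, 58.9), (63, 93.3), (45, 59.0)]
18 [(46, 58.8), (46, 93.0), (43, 58.7)]
24 [(42, 58.7), (24, 92.2), (44, 58.8)]
30 [(45, 58.7), (0, None), (43, 58.7)]
36 [(41, 58.8), (0, None), (40, 58.8)]
42 [(39, 59.3), (19, 59.1), (45, 59.2)]
48 [(37, 59.0), (58, 58.8), (33, 58.8)]
54 [(40, 58.0), (80, 68.0), (34, 57.9)]
60 [(39, 57.8), (35, 71.1), (43, 57.7)]
66 [(15, 57.4), (0, None), (11, 57.9)]
[[ 50.3 -14.6  61. ]
 [ 50.7 -13.6  62.2]
 [ 54.8  -1.7  69.8]
 [ 62.2   9.5  72. ]]
222 343 155 302
```

View pics/c6.png

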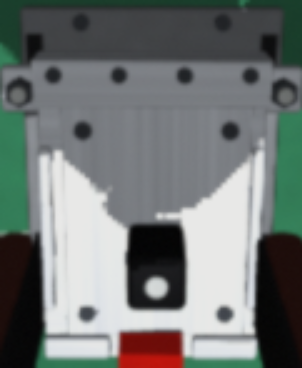

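The picture shows the plate flat under the ledge, with its edge along row ~335 and the red catch at (150,348) over it. The handle is free.

```bash
python3 -c "
from station import ctrl
print(ctrl.close_job())"
```

```text
the job is handed in; nothing more can be done
None
```

The job is handed in, but no verdict came back. The pressure plate is hooked under the ledge with its lip home, lies flat with the red catch shut over its other edge, and the robot let go and backed off at about 16 s, with readings taken at each stop staying at about 15 N or less.

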